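# Heft the sugar tins and hold up the full one

### The job

Three identical sugar tins stand on the round marks of the wooden serving paddle, and one of them is clearly the heaviest. Beginning at the paddle's handle end and going along the row, heft each tin: lift it straight up, a few centimetres clear of its mark, for a moment, and set it back upright on the same mark before lifting the next (the last may stay in hand if it is the heaviest). Then hold up the heaviest, upright and with its bottom clearly higher than the lids of the other two, and finish while still holding it there, the other two standing on their own marks and everything else left alone.

Things in the scene. Friction and masses are not known exactly. Their poses are not given: they have to be found in the camera images.
- tin_a: one of three sugar tins that look exactly alike: closed green cylinder with a cream band and a steel lid, 60 mm across and 105 mm high, flat lid without knob; origin at the centre of its underside, z up through the lid. It starts upright, centred within 3 mm on one of the three marks of the paddle; which tin stands on which mark changes. Tins weigh 0.1 to 0.5 kg; the heaviest outweighs each other one by at least 0.15 kg. Rigid: may be gripped with 20 to 60 N
- tin_b: one of three sugar tins that look exactly alike: closed green cylinder with a cream band and a steel lid, 60 mm across and 105 mm high, flat lid without knob; origin at the centre of its underside, z up through the lid. It starts upright, centred within 3 mm on one of the three marks of the paddle; which tin stands on which mark changes. Tins weigh 0.1 to 0.5 kg; the heaviest outweighs each other one by at least 0.15 kg. Rigid: may be gripped with 20 to 60 N
- tin_c: one of three sugar tins that look exactly alike: closed green cylinder with a cream band and a steel lid, 60 mm across and 105 mm high, flat lid without knob; origin at the centre of its underside, z up through the lid. It starts upright, centred within 3 mm on one of the three marks of the paddle; which tin stands on which mark changes. Tins weigh 0.1 to 0.5 kg; the heaviest outweighs each other one by at least 0.15 kg. Rigid: may be gripped with 20 to 60 N
- paddle: wooden serving paddle lying flat, fixed to the worktop: blade 130 mm (its x) by 360 mm (its y), 16 mm thick, with a handle 34 mm wide that sticks out 116 mm beyond the blade's +y end. Origin at the centre of the blade's underside, on the worktop. The three marks lie along its y axis, 115 mm apart
- mark_handle (a point): centre of the first (nearest the handle) mark, on the paddle's top face (16 mm above the worktop): dark round mark of 43 mm radius; axes as the paddle's
- mark_middle (a point): centre of the middle mark, on the paddle's top face (16 mm above the worktop): dark round mark of 43 mm radius; axes as the paddle's
- mark_tip (a point): centre of the last (farthest from the handle) mark, on the paddle's top face (16 mm above the worktop): dark round mark of 43 mm radius; axes as the paddle's
- warmer: white electric coffee warmer, 200 x 170 x 60 mm, with a red toggle switch on its front, fixed; origin at the centre of its underside. To be left alone.
- carafe: empty glass carafe, 128 mm across, 125 mm high, black handle, standing on the warmer; origin at the centre of its underside. To be left alone.
- date_plates: two stacked round melamine plates, 176 mm across, 22 mm high; origin at the centre of the underside. To be left alone.
- mug: blue mug, 76 mm across, 85 mm high; origin at the centre of its underside. To be left alone.
- spoon: steel spoon with a wooden handle, about 200 mm long, lying flat; origin on its underside near its middle. To be left alone.
Mind the look-alikes: they are no part of the job. What is shaped like the tin_b but orange is not meant.

How it is judged:
By the outcome, as a careful person would: the job done as asked, in the order asked, and still so for the second after the job is handed in, while the arm keeps its last pose, push and grip.
It also fails if it takes over 54 s, if anything falls off the work surface, if the arm or the gripper's body presses on something with over 40 N, if the wrist force passes 120 N, or if a joint passes its speed limit or range.

### The arm

A 7-joint arm with a two-finger parallel gripper is mounted at the origin on the work surface. World frame = base frame: x ahead of the robot, y to its left, z up, the work surface at z = 0. Lengths are in m, angles in rad, forces in N, time in s.
With the tool pointing down it reaches from about 0.4 to 0.875 m from the base axis. Payload 19.3 kg.
Tool frame: the origin (TCP) lies midway between the tips of the shut fingers; the grasp point (between the pads) lies 19 mm behind it; z points along the fingers, y is the line along which they close (so a half turn about z gives the same grasp; the last joint's range is limited). The gripper opens to 85 mm and grips with 20 to 120 N. Pads are 22 mm wide; open, the fingers measure 114 mm over their backs; the gripper's body (76 mm by 85 mm) begins 54 mm behind the grasp point. The pads swing forward as they close: fully open they stand 13 mm farther back than shut.
Start: joints at [-1.39, 0.521, -0.036, 1.599, 0.021, 1.021, -0.113], TCP at [0.155, 0.605, 0.231] pointing down, gripper open.
Joint ranges: [-2.91, 2.91], [-0.3, 2.13], [-1.5, 1.42], [0.17, 2.43], [-1.26, 4.41], [0.16, 1.93], [-2.52, 2.52]. Speed limits (rad/s): [1.89, 1.89, 2.39, 2.39, 3.01, 3.01, 3.01].

### API

Orientations are given as [roll, pitch, yaw] about the fixed x, y, z axes, in that order (R = Rz(yaw) Ry(pitch) Rx(roll)).
In Python, from workcell import bot gives the robot as it stands.
- The arm moves only by the tool move_arm, never from a script. Its argument "series" is a list of rows, each a list of 3 entries, a list of its own where there are three numbers: the shift along the tool's x, y, z in cm, then the turn, a rotation vector about the tool's x, y, z in rad, then the opening in per cent of the stroke, from 0 (shut) to 100 (fully open). A call has 1 to 20 rows; each row is the pose to reach, as a shift and turn from the pose commanded when the call began, along the tool's axes at that moment; what a row does not reach only later rows make up. A row lasts 1/12 s, in which the tool goes at most 41.7 mm and 7.16 degrees, less where a joint would pass 70% of its speed; a pose out of reach is approached as far as the arm can. A call with a gripper value outside its range is refused whole. The fingers move at their own pace and stop on an object; "squeeze" is the grip in N (left out, the last holds). Time passes only in rows, so rows that repeat a pose let the fingers close. It gives the time, the measured TCP pose, the force, the opening and the grip force at its end, in the units of the state.
- bot.observe(): the state, without advancing time (a new reading comes with each control period).
- bot.grab_frame(name): name is "scene" or "top" or "wrist"; returns (picture, depth): 384x512x3 uint8, red, green, blue; 384x512 float32, m along the optical axis (not along the pixel's ray), 0 where there is no reading.
- bot.camera_params(name): a dict with "fovy" (degrees; the focal length in pixels is half the picture's height over the tangent of half this angle, whatever the lens; pixels are square), "cx", "cy" (the principal point, pixels), "dist_coeffs" ([k1, k2, p1, p2, k3] as OpenCV has them; the pictures are not rectified), "R" (3x3) and "t" (3): a world point X has camera coordinates R X + t; the wrist camera has in their place "tool_from_camera" (4x4, takes a point from camera to tool coordinates, whose origin is the TCP and whose axes are the flange's). Camera axes: x right, y down, z forward; pixel columns grow to the right and rows downward; lengths in m; the calibration is good to about 2 mm. A picture is of the moment at which its call begins: read the wrist's pose just before it. camera_params takes no time and is no camera call.
- bot.job_done(): hands the job in; it is judged then, once.
Trained networks look in the newest picture that a camera, given by its name, has taken for a name from the list of things; names that differ only in an ending like _2 or _b are one class to them, and where a whole thing is asked for, a point or a joint stands for the part that bears it (a point fixed in the world has none). Each returns a list of dicts, best first, with "conf" (0 to 1); they miss things now and then, are a little off and sometimes report something else, mostly with a low value. They report only what shows in the picture. A call takes as long as a camera call. They do not tell look-alikes from the thing itself.
- bot.find_in(camera, thing): "bbox" ([left, top, right, bottom] in pixels, round what is visible of it).
- bot.trace(camera, thing): "mask" (384x512 bool, what is visible of it) and "bbox" ([left, top, right, bottom] in pixels, round what is visible of it).
The state is a dict: "clock": time; "qpos": joint angles; "qd": joint speeds; "joint_efforts": joint torques, N m; "position": TCP position; "tool_rot": TCP orientation; "force": force on the tool from outside, world axes, zero at the start; "moment": the same for the moment, N m; "grip_width": finger opening in m; "finger_force": force on a finger pad.
Only numpy, scipy, OpenCV 4.12 (cv2) and the standard library are available. Lean on these libraries where they do the work, as an engineer would, in place of code of your own. Each camera call takes 0.05 s, during which the arm holds its last target. There are 200 camera calls.

## Working session

There is one attempt and no reset: what is moved stays moved. The work goes in short steps, Python scripts to look and compute and a tool call to move; the robot and the scene stay as the last step left them, time stands still between calls to the robot, and variables do not carry over. Pictures are saved under pics/ and viewed, at most 10 in all, crops included, and the job is handed in when it is done.

Besides the shell and the picture viewer there is one more tool, called after ">>>" as name([rows], argument=value, ...), one row to a line, values as JSON. move_arm: Moves the arm, as the interface text tells. Its arguments: {"type":"object","properties":{"series":{"type":"array"},"squeeze":{"type":"number"}},"required":["series"]}

```bash
mkdir -p pics
cat > h.py <<'E'
import numpy as np,cv2
from workcell import bot
def K(p): 
    f=192/np.tan(np.radians(p["fovy"])/2); return np.array([[f,0,p["cx"]],[0,f,p["cy"]],[0,0,1.]])
def world(cam,uv,d):
    p=bot.camera_params(cam); n=cv2.undistortPoints(np.array(uv,float).reshape(-1,1,2),K(p),np.array(p["dist_coeffs"],float)).reshape(-1,2)
    c=np.c_[n,np.ones(len(n))]*np.asarray(d).reshape(-1,1)
    return (c-np.array(p["t"]))@np.array(p["R"])
def save(im,n): cv2.imwrite("pics/"+n,im[:,:,::-1])
E
python3 - <<'E'
from h import *
print(bot.observe())
ims=[]
for c in ("scene","top"):
    im,d=bot.grab_frame(c); np.savez(c,im=im,d=d); ims.append(im)
    for t in ("tin_a","paddle"):
        for r in bot.trace(c,t):
            m=r["mask"]&(d>0); v,u=np.nonzero(m)
            if len(u)<20: continue
            w=world(c,np.c_[u,v],d[m]); zt=np.percentile(w[:,2],95)
            top=w[np.abs(w[:,2]-zt)<.006]
            print(c,t,round(r["conf"],2),np.round(r["bbox"]),"ztop",zt.round(3),"mid",((np.percentile(top,2,0)+np.percentile(top,98,0))/2).round(3),"ext",np.ptp(top,0).round(3))
save(np.vstack(ims)[:, :],"a.png"); im=cv2.imread("pics/a.png"); cv2.imwrite("pics/a.png",np.hstack([im[:384],im[384:]]) [:, :] if 0 else cv2.resize(im,(400,600)))
save(ims[0],"s.png");save(ims[1],"t.png")
E
```

```text
{'clock': 0.0, 'qpos': array([-1.3901983 ,  0.52204395, -0.03634008,  1.59997944,  0.02120774,
        1.02112599, -0.11281679]), 'qd': array([ 0.00084102, -0.00091693, -0.00140828,  0.00174204,  0.00076225,
        0.00026199,  0.00049153]), 'joint_efforts': array([-1.65632202e-03, -9.27128720e+01,  1.97918482e+00, -3.69918036e+01,
        1.78196415e-02,  8.34356382e-03,  5.07372670e-05]), 'position': array([0.15505806, 0.60511293, 0.23071717]), 'tool_rot': array([-3.14042425e+00,  8.43969705e-05,  2.89078243e+00]), 'force': array([ 0.25215658, -0.21112537,  0.20543271]), 'moment': array([-0.02482796,  0.01234703,  0.04226276]), 'finger_force': 0.0, 'grip_width': 0.08549550171382146}
scene tin_a 0.97 [268. 168. 287. 195.] ztop 0.125 mid [0.539 0.133 0.124] ext [0.065 0.059 0.01 ]
scene tin_a 0.93 [241. 170. 255. 200.] ztop 0.125 mid [0.489 0.031 0.123] ext [0.058 0.06  0.008]
scene tin_a 0.93 [211. 175. 228. 206.] ztop 0.125 mid [ 0.439 -0.072  0.124] ext [0.066 0.062 0.01 ]
scene tin_a 0.79 [180. 202. 202. 234.] ztop 0.109 mid [ 0.484 -0.247  0.107] ext [0.064 0.059 0.01 ]
scene t
[... 265 characters left out ...]
xt [0.274 0.444 0.011]
top tin_a 0.86 [331. 213. 352. 229.] ztop 0.11 mid [ 0.482 -0.245  0.109] ext [0.053 0.054 0.009]
top tin_a 0.79 [241. 208. 262. 226.] ztop 0.127 mid [0.486 0.034 0.124] ext [0.055 0.058 0.009]
top tin_a 0.79 [182. 270. 208. 290.] ztop 0.11 mid [0.286 0.218 0.108] ext [0.053 0.056 0.011]
top tin_a 0.67 [209. 189. 230. 212.] ztop 0.127 mid [0.538 0.136 0.125] ext [0.056 0.059 0.009]
top tin_a 0.36 [179. 173. 308. 260.] ztop 0.022 mid [0.494 0.07  0.02 ] ext [0.276 0.446 0.012]
top paddle 0.97 [174. 172. 312. 260.] ztop 0.023 mid [0.493 0.069 0.021] ext [0.276 0.446 0.012]
top paddle 0.22 [394. 176. 441. 222.] ztop 0.182 mid [ 0.558 -0.477  0.182] ext [0.104 0.09  0.012]
```

View pics/t.png

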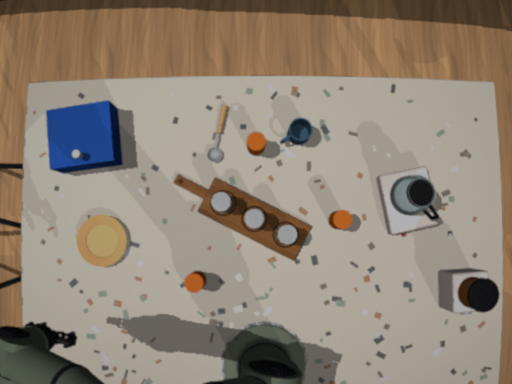

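View pics/s.png

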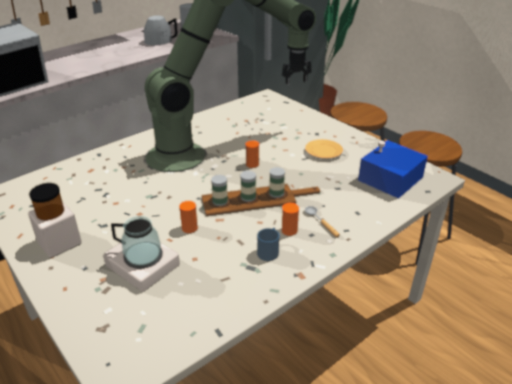

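The top and scene views agree. The handle points to the upper left (top ~180,180). The three paddle tins have lids at top px (222,202), (254,218) and (287,235), and lid height is about 0.123 m. The orange look-alikes are elsewhere. I'm moving over the handle-end tin with the fingers set to close across the row.

>>> move_arm([
  [[-48.8,-36.1,0],[0,0,1.773],100],
  [[-48.8,-36.1,0],[0,0,1.773],100],
  [[-48.8,-36.1,0],[0,0,1.773],100],
  [[-48.8,-36.1,0],[0,0,1.773],100],
  [[-48.8,-36.1,0],[0,0,1.773],100],
  [[-48.8,-36.1,0],[0,0,1.773],100],
  [[-48.8,-36.1,0],[0,0,1.773],100],
  [[-48.8,-36.1,0],[0,0,1.773],100],
  [[-48.8,-36.1,0],[0,0,1.773],100],
  [[-48.8,-36.1,0],[0,0,1.773],100],
  [[-48.8,-36.1,0],[0,0,1.773],100],
  [[-48.8,-36.1,0],[0,0,1.773],100],
  [[-48.8,-36.1,0],[0,0,1.773],100],
  [[-48.8,-36.1,0],[0,0,1.773],100],
  [[-48.8,-36.1,0],[0,0,1.773],100],
  [[-48.8,-36.1,0],[0,0,1.773],100],
  [[-48.8,-36.1,0],[0,0,1.773],100],
  [[-48.8,-36.1,0],[0,0,1.773],100],
  [[-48.8,-36.1,0],[0,0,1.773],100],
  [[-48.8,-36.1,0],[0,0,1.773],100],
], squeeze=40)

```text
clock: 1.97
position: [0.5378, 0.1356, 0.2314]
tool_rot: [-3.141, -0.0, 1.12]
force: [0.6, -0.4, 0.0]
grip_width: 0.0852
finger_force: 0.0
```

```bash
cat >> h.py <<'E'
from scipy.spatial.transform import Rotation as Ro
def look(name):
    s=bot.observe(); p=bot.camera_params("wrist"); im,d=bot.grab_frame("wrist"); save(im,name)
    R=Ro.from_euler("xyz",s["tool_rot"]).as_matrix(); T=np.array(p["tool_from_camera"])
    print("clock",s["clock"],"pos",s["position"].round(4),"rot",s["tool_rot"].round(4),"F",s["force"].round(2),"w",round(s["grip_width"],4))
    for r in bot.trace("wrist","tin_a"):
        m=r["mask"]&(d>0); v,u=np.nonzero(m)
        if len(u)<50: continue
        n=cv2.undistortPoints(np.c_[u,v].astype(float).reshape(-1,1,2),K(p),np.array(p["dist_coeffs"],float)).reshape(-1,2)
        t=(np.c_[n,np.ones(len(n))]*d[m][:,None])@T[:3,:3].T+T[:3,3]; w=t@R.T+s["position"]
        zt=np.percentile(w[:,2],90); k=np.abs(w[:,2]-zt)<.006; q=w[k]
        (c,rad)=cv2.minEnclosingCircle(q[:,:2].astype(np.float32))
        tl=R.T@(np.array([*c,zt])-s["position"])
        print(round(r["conf"],2),np.round(r["bbox"]),"lid z",zt.round(4),"c",np.round(c,4),"rad",round(rad,4),"tool cm",(100*tl).round(2))
E
python3 -c "
from h import *
look('w1.png')"
```

```text
clock 1.9667 pos [0.5378 0.1356 0.2314] rot [-3.1413e+00 -4.0000e-04  1.1196e+00] F [ 0.64 -0.39  0.05] w 0.0852
0.94 [398. 156. 505. 229.] lid z 0.1065 c [0.7299 0.0235] rad 0.031 tool cm [-1.73 22.18 12.48]
0.89 [  0. 171.  85. 243.] lid z 0.1057 c [0.2897 0.2177] rad 0.0303 tool cm [ -3.44 -25.91  12.58]
0.64 [222. 148. 288. 222.] lid z 0.1223 c [0.5391 0.1334] rad 0.0305 tool cm [-0.15  0.22 10.9 ]
0.63 [224. 231. 279. 325.] lid z 0.1224 c [0.4865 0.031 ] rad 0.0311 tool cm [-11.66  -0.05  10.9 ]
0.63 [234. 318. 272. 327.] lid z 0.0648 c [ 0.4479 -0.0477] rad 0.015 tool cm [-20.43  -0.1   16.65]
```

View pics/w1.png

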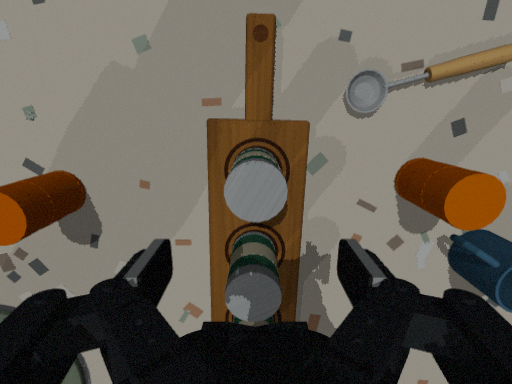

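Wrist view: the first tin's lid is at (256,190), the middle tin's lid is at (255,297), and the fingers straddle the row. The offset is about 2 mm. I'm correcting it, descending and gripping.

>>> move_arm([
  [[-0.15,0.2,2.5],[0,0,0],100],
  [[-0.15,0.2,5],[0,0,0],100],
  [[-0.15,0.2,7.5],[0,0,0],100],
  [[-0.15,0.2,10],[0,0,0],100],
  [[-0.15,0.2,12.5],[0,0,0],100],
  [[-0.15,0.2,14.5],[0,0,0],100],
  [[-0.15,0.2,16],[0,0,0],100],
  [[-0.15,0.2,16.5],[0,0,0],100],
  [[-0.15,0.2,16.5],[0,0,0],100],
  [[-0.15,0.2,16.5],[0,0,0],60],
  [[-0.15,0.2,16.5],[0,0,0],50],
  [[-0.15,0.2,16.5],[0,0,0],50],
  [[-0.15,0.2,16.5],[0,0,0],50],
  [[-0.15,0.2,16.5],[0,0,0],50],
  [[-0.15,0.2,16.5],[0,0,0],50],
  [[-0.15,0.2,16.5],[0,0,0],50],
], squeeze=40)

```text
clock: 3.4
position: [0.5399, 0.1327, 0.0675]
tool_rot: [3.141, -0.001, 1.118]
force: [-2.1, 0.9, 5.1]
grip_width: 0.0591
finger_force: 41.2
```

>>> move_arm([
  [[0,0,-0.5],[0,0,0],50],
  [[0,0,-1.5],[0,0,0],50],
  [[0,0,-3],[0,0,0],50],
  [[0,0,-4.5],[0,0,0],50],
  [[0,0,-5.5],[0,0,0],50],
  [[0,0,-6],[0,0,0],50],
  [[0,0,-6],[0,0,0],50],
  [[0,0,-6],[0,0,0],50],
  [[0,0,-6],[0,0,0],50],
  [[0,0,-6],[0,0,0],50],
  [[0,0,-6],[0,0,0],50],
  [[0,0,-6],[0,0,0],50],
  [[0,0,-6],[0,0,0],50],
  [[0,0,-6],[0,0,0],50],
])

```text
clock: 4.57
position: [0.5394, 0.1323, 0.1262]
tool_rot: [-3.141, 0.0, 1.118]
force: [0.1, 0.3, -0.9]
grip_width: 0.059
finger_force: 43.0
```

```bash
python3 -c "
from h import *
for c in 'ab':
    s=bot.observe(); print(s['clock'],s['position'],s['force'],s['moment'],s['joint_efforts'].round(2)); bot.grab_frame('wrist')
look('w2.png')
im,d=bot.grab_frame('scene'); save(cv2.resize(im[120:240,160:340],None,fx=4,fy=4),'s2.png')"
```

```text
4.5667 [0.53935371 0.13231859 0.12616788] [ 0.1126467   0.28378818 -0.92620414] [0.00859473 0.00017587 0.03896984] [ 2.000e-02 -8.445e+01  1.253e+01 -2.746e+01  1.000e-02  0.000e+00
  0.000e+00]
4.6167 [0.53937126 0.13235775 0.12623004] [-0.55264212  0.23091483 -1.28534207] [-0.01665731 -0.00563337 -0.03613004] [ 2.000e-02 -8.446e+01  1.254e+01 -2.747e+01  1.000e-02  0.000e+00
  0.000e+00]
clock 4.6667 pos [0.5394 0.1324 0.1263] rot [-3.1416e+00  1.0000e-04  1.1177e+00] F [-0.06  0.28 -1.09] w 0.059
0.95 [441. 169. 511. 256.] lid z 0.0688 c [0.7133 0.0291] rad 0.0249 tool cm [-1.68 20.15  5.75]
0.81 [176. 170. 335. 329.] lid z 0.1812 c [0.5433 0.1375] rad 0.0284 tool cm [ 0.63  0.13 -5.49]
0.58 [  0. 195.  23. 244.] lid z 0.0214 c [0.3037 0.2059] rad 0.0201 tool cm [ -3.7  -24.41  10.49]
```

View pics/s2.png

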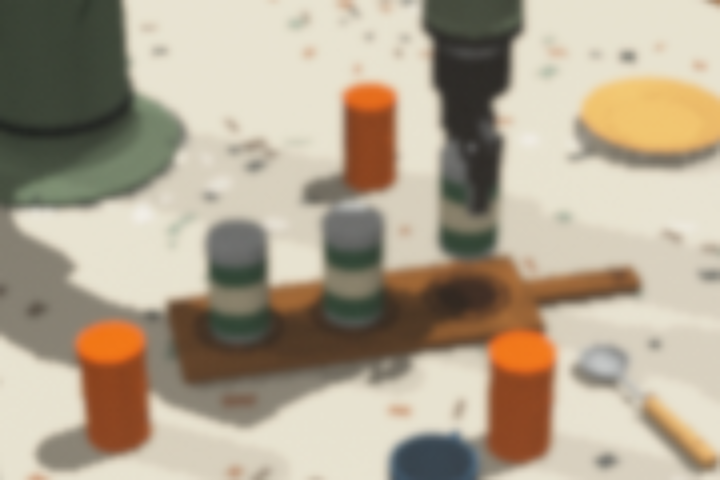

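The tin is clear of its mark and weighs about 1.1 N (≈0.11 kg). I'm setting it back.

>>> move_arm([
  [[0,0,1.5],[0,0,0],50],
  [[0,0,3.5],[0,0,0],50],
  [[0,0,5],[0,0,0],50],
  [[0,0,5.6],[0,0,0],50],
  [[0,0,5.9],[0,0,0],50],
  [[0,0,6],[0,0,0],50],
  [[0,0,6],[0,0,0],50],
  [[0,0,6],[0,0,0],50],
  [[0,0,6],[0,0,0],75],
  [[0,0,6],[0,0,0],100],
  [[0,0,6],[0,0,0],100],
  [[0,0,6],[0,0,0],100],
  [[0,0,4],[0,0,0],100],
  [[0,0,1],[0,0,0],100],
  [[0,0,-2],[0,0,0],100],
  [[0,0,-5],[0,0,0],100],
  [[-4,0,-8],[0,0,0],100],
  [[-8,0,-10.5],[0,0,0],100],
  [[-11.5,0,-10.5],[0,0,0],100],
  [[-11.5,0,-10.5],[0,0,0],100],
])

```text
clock: 6.48
position: [0.4872, 0.0234, 0.2334]
tool_rot: [3.14, -0.001, 1.112]
force: [-0.4, -0.5, 0.1]
grip_width: 0.0854
finger_force: 0.0
```

```bash
python3 -c "
from h import *
look('w3.png')"
```

```text
clock 6.4833 pos [0.4872 0.0234 0.2334] rot [ 3.1398e+00 -1.0000e-03  1.1120e+00] F [-0.38 -0.52  0.15] w 0.0854
0.87 [216. 140. 279. 214.] lid z 0.1223 c [0.4864 0.0311] rad 0.0302 tool cm [ 0.64 -0.44 11.1 ]
0.76 [  0.  66.  68. 124.] lid z 0.0855 c [0.2992 0.2088] rad 0.0253 tool cm [  8.28 -25.1   14.75]
0.71 [214.   9. 291.  95.] lid z 0.1225 c [0.5398 0.132 ] rad 0.0303 tool cm [12.06 -0.11 11.1 ]
0.58 [219. 230. 279. 314.] lid z 0.1224 c [ 0.4364 -0.0713] rad 0.0311 tool cm [-10.75  -0.38  11.09]
0.57 [405.  31. 511. 109.] lid z 0.1064 c [0.7287 0.0235] rad 0.0306 tool cm [10.69 21.63 12.75]
0.57 [311. 302. 345. 338.] lid z 0.0547 c [ 0.4835 -0.221 ] rad 0.0163 tool cm [-22.09  10.46  17.86]
0.23 [398. 354. 446. 384.] lid z 0.042 c [ 0.5871 -0.3867] rad 0.0192 tool cm [-32.36  27.09  19.15]
```

View pics/w3.png

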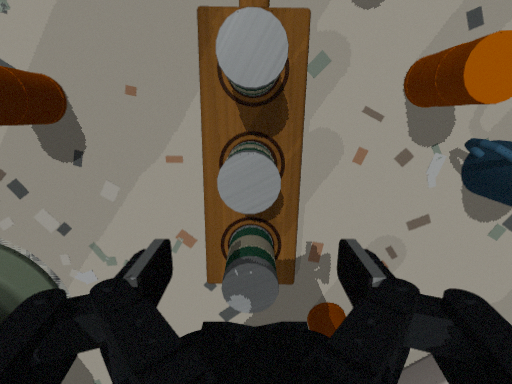

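Wrist view: the first tin is upright on its mark, lid at (252,48). The middle lid is at (249,181). The arm was still settling, so I'm holding briefly and measuring again.

>>> move_arm([
  [[0,0,0],[0,0,0],100],
  [[0,0,0],[0,0,0],100],
  [[0,0,0],[0,0,0],100],
  [[0,0,0],[0,0,0],100],
  [[0,0,0],[0,0,0],100],
])

```text
clock: 7.0
position: [0.4891, 0.0294, 0.231]
tool_rot: [-3.141, 0.001, 1.118]
force: [-1.1, -0.1, -0.3]
grip_width: 0.0855
finger_force: 0.0
```

```bash
python3 -c "
from h import *
look('w4.png')"
```

```text
clock 7.0 pos [0.4891 0.0294 0.231 ] rot [-3.1413e+00  6.0000e-04  1.1185e+00] F [-1.11 -0.13 -0.28] w 0.0855
0.94 [218. 232. 280. 321.] lid z 0.1224 c [ 0.4366 -0.071 ] rad 0.0311 tool cm [-11.31  -0.34  10.87]
0.94 [306. 308. 346. 336.] lid z 0.0506 c [ 0.4845 -0.2195] rad 0.0126 tool cm [-22.58  10.46  18.05]
0.9 [220. 142. 278. 220.] lid z 0.1223 c [0.4862 0.0311] rad 0.0304 tool cm [ 0.04 -0.34 10.87]
0.84 [  0.  72.  68. 127.] lid z 0.0866 c [0.2986 0.2084] rad 0.0253 tool cm [  7.79 -24.96  14.44]
0.64 [405.  37. 511. 112.] lid z 0.1063 c [0.7286 0.0233] rad 0.0305 tool cm [ 9.93 21.81 12.46]
0.62 [217.  16. 291. 101.] lid z 0.1225 c [0.5396 0.1319] rad 0.0302 tool cm [11.43  0.06 10.84]
```

>>> move_arm([
  [[0,-0.3,2.5],[0,0,0],100],
  [[0,-0.3,5],[0,0,0],100],
  [[0,-0.3,7.5],[0,0,0],100],
  [[0,-0.3,10],[0,0,0],100],
  [[0,-0.3,12.5],[0,0,0],100],
  [[0,-0.3,14.5],[0,0,0],100],
  [[0,-0.3,16],[0,0,0],100],
  [[0,-0.3,16.5],[0,0,0],100],
  [[0,-0.3,16.5],[0,0,0],100],
  [[0,-0.3,16.5],[0,0,0],60],
  [[0,-0.3,16.5],[0,0,0],50],
  [[0,-0.3,16.5],[0,0,0],50],
  [[0,-0.3,16.5],[0,0,0],50],
  [[0,-0.3,16.5],[0,0,0],50],
  [[0,-0.3,16.5],[0,0,0],50],
  [[0,-0.3,16.5],[0,0,0],50],
], squeeze=40)

```text
clock: 8.43
position: [0.4867, 0.0305, 0.0673]
tool_rot: [3.141, -0.001, 1.118]
force: [-3.6, 0.9, 8.5]
grip_width: 0.059
finger_force: 41.0
```

>>> move_arm([
  [[0,0,-0.5],[0,0,0],50],
  [[0,0,-1.5],[0,0,0],50],
  [[0,0,-3],[0,0,0],50],
  [[0,0,-4.5],[0,0,0],50],
  [[0,0,-5.5],[0,0,0],50],
  [[0,0,-6],[0,0,0],50],
  [[0,0,-6],[0,0,0],50],
  [[0,0,-6],[0,0,0],50],
  [[0,0,-6],[0,0,0],50],
  [[0,0,-6],[0,0,0],50],
  [[0,0,-6],[0,0,0],50],
  [[0,0,-6],[0,0,0],50],
  [[0,0,-6],[0,0,0],50],
  [[0,0,-6],[0,0,0],50],
])

```text
clock: 9.6
position: [0.4863, 0.0303, 0.1262]
tool_rot: [-3.141, 0.0, 1.118]
force: [0.5, -0.1, -4.3]
grip_width: 0.0593
finger_force: 43.6
```

```bash
python3 -c "
from h import *
for c in 'ab':
    s=bot.observe(); print(s['clock'],s['position'],s['force']); bot.grab_frame('wrist')
look('w5.png')"
```

```text
9.6 [0.48632968 0.03025816 0.1261763 ] [ 0.50642021 -0.06256064 -4.26664119]
9.65 [0.48629977 0.0302344  0.12619282] [-0.5981443  -0.19705984 -4.01086676]
clock 9.7 pos [0.4863 0.0303 0.1263] rot [-3.1415e+00  1.0000e-04  1.1177e+00] F [ 0.23  0.12 -3.82] w 0.0592
0.78 [193.   0. 325.  96.] lid z 0.1224 c [0.5391 0.1307] rad 0.0301 tool cm [11.34  0.35  0.38]
0.78 [472.  38. 512. 112.] lid z 0.0364 c [0.7107 0.0273] rad 0.0223 tool cm [ 9.56 20.3   8.98]
0.77 [180. 171. 330. 331.] lid z 0.1815 c [0.4904 0.0359] rad 0.0282 tool cm [ 0.68  0.12 -5.52]
```

The middle tin weighs about 4.0 N (≈0.41 kg). I'm setting it back and moving on to the last tin.

>>> move_arm([
  [[0,0,1.5],[0,0,0],50],
  [[0,0,3.5],[0,0,0],50],
  [[0,0,5],[0,0,0],50],
  [[0,0,5.6],[0,0,0],50],
  [[0,0,5.9],[0,0,0],50],
  [[0,0,6],[0,0,0],50],
  [[0,0,6],[0,0,0],50],
  [[0,0,6],[0,0,0],50],
  [[0,0,6],[0,0,0],75],
  [[0,0,6],[0,0,0],100],
  [[0,0,6],[0,0,0],100],
  [[0,0,6],[0,0,0],100],
  [[0,0,4],[0,0,0],100],
  [[0,0,1],[0,0,0],100],
  [[0,0,-2],[0,0,0],100],
  [[0,0,-5],[0,0,0],100],
  [[-4,0,-8],[0,0,0],100],
  [[-8,0,-10.5],[0,0,0],100],
  [[-11.4,0,-10.5],[0,0,0],100],
  [[-11.4,0,-10.5],[0,0,0],100],
])

```text
clock: 11.47
position: [0.4344, -0.0773, 0.2333]
tool_rot: [3.139, -0.001, 1.112]
force: [0.2, -0.4, 0.1]
grip_width: 0.0853
finger_force: 0.0
```

>>> move_arm([
  [[0,0,0],[0,0,0],100],
  [[0,0,0],[0,0,0],100],
  [[0,0,0],[0,0,0],100],
  [[0,0,0],[0,0,0],100],
  [[0,0,0],[0,0,0],100],
])

```text
clock: 11.88
position: [0.4366, -0.0716, 0.231]
tool_rot: [-3.141, 0.001, 1.119]
force: [-0.1, 0.3, -0.3]
grip_width: 0.0854
finger_force: 0.0
```

```bash
python3 -c "
from h import *
look('w6.png')"
```

```text
clock 11.8833 pos [ 0.4366 -0.0716  0.231 ] rot [-3.1411e+00  6.0000e-04  1.1189e+00] F [-0.1   0.34 -0.3 ] w 0.0854
0.83 [220.  17. 290. 100.] lid z 0.1225 c [0.4871 0.0297] rad 0.0302 tool cm [11.33  0.12 10.84]
0.82 [425.   1. 471.  10.] lid z 0.0252 c [ 0.718  -0.0008] rad 0.0134 tool cm [18.66 22.23 20.55]
0.79 [313. 239. 353. 325.] lid z 0.1062 c [ 0.4648 -0.2389] rad 0.023 tool cm [-13.81   9.84  12.48]
0.65 [417. 365. 450. 384.] lid z 0.0862 c [ 0.5381 -0.4229] rad 0.0096 tool cm [-27.17  24.47  14.48]
0.64 [ 1.  1. 53. 25.] lid z 0.0491 c [0.2884 0.1914] rad 0.0135 tool cm [ 17.2  -24.81  18.19]
0.62 [218. 149. 285. 219.] lid z 0.1223 c [ 0.4364 -0.0712] rad 0.0305 tool cm [ 0.03 -0.04 10.86]
```

View pics/w6.png

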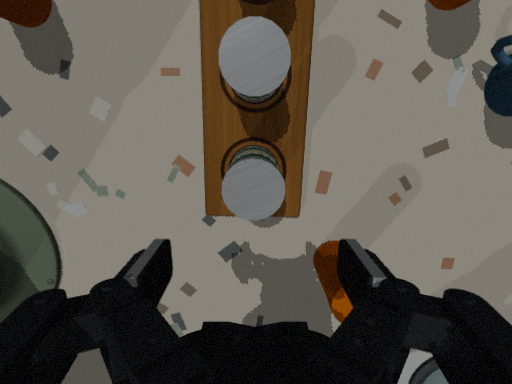

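Wrist view: the middle tin is back on its mark, lid at (255,57). The last lid is at (254,188), centred between the fingers. The orange tin at (340,280) is out of the way.

>>> move_arm([
  [[0,0,2.5],[0,0,0],100],
  [[0,0,5],[0,0,0],100],
  [[0,0,7.5],[0,0,0],100],
  [[0,0,10],[0,0,0],100],
  [[0,0,12.5],[0,0,0],100],
  [[0,0,14.5],[0,0,0],100],
  [[0,0,16],[0,0,0],100],
  [[0,0,16.5],[0,0,0],100],
  [[0,0,16.5],[0,0,0],100],
  [[0,0,16.5],[0,0,0],60],
  [[0,0,16.5],[0,0,0],50],
  [[0,0,16.5],[0,0,0],50],
  [[0,0,16.5],[0,0,0],50],
  [[0,0,16.5],[0,0,0],50],
  [[0,0,16.5],[0,0,0],50],
  [[0,0,16.5],[0,0,0],50],
], squeeze=40)

```text
clock: 13.32
position: [0.437, -0.0721, 0.0673]
tool_rot: [3.14, -0.001, 1.118]
force: [-2.3, 0.5, 5.8]
grip_width: 0.0593
finger_force: 40.5
```

>>> move_arm([
  [[0,0,-0.5],[0,0,0],50],
  [[0,0,-1.5],[0,0,0],50],
  [[0,0,-3],[0,0,0],50],
  [[0,0,-4.5],[0,0,0],50],
  [[0,0,-5.5],[0,0,0],50],
  [[0,0,-6],[0,0,0],50],
  [[0,0,-6],[0,0,0],50],
  [[0,0,-6],[0,0,0],50],
  [[0,0,-6],[0,0,0],50],
  [[0,0,-6],[0,0,0],50],
  [[0,0,-6],[0,0,0],50],
  [[0,0,-6],[0,0,0],50],
  [[0,0,-6],[0,0,0],50],
  [[0,0,-6],[0,0,0],50],
])

```text
clock: 14.48
position: [0.4364, -0.0723, 0.1262]
tool_rot: [-3.141, 0.0, 1.118]
force: [0.0, 0.3, -1.2]
grip_width: 0.0588
finger_force: 42.7
```

```bash
python3 -c "
from h import *
for c in 'ab':
    s=bot.observe(); print(s['clock'],s['position'],s['force']); bot.grab_frame('wrist')
look('w7.png')"
```

```text
14.4833 [ 0.43638041 -0.07226773  0.12617333] [ 0.01156146  0.29078726 -1.15179533]
14.5333 [ 0.43641548 -0.07227213  0.12622019] [ 0.01565508  0.30841966 -1.30168218]
clock 14.5833 pos [ 0.4364 -0.0723  0.1263] rot [-3.1415e+00  1.0000e-04  1.1177e+00] F [ 0.06 -0.47 -1.11] w 0.0593
0.76 [189.   2. 316.  97.] lid z 0.1224 c [0.4864 0.029 ] rad 0.0301 tool cm [11.29  0.06  0.38]
0.66 [176. 174. 334. 332.] lid z 0.1814 c [ 0.4404 -0.0662] rad 0.0287 tool cm [ 0.71  0.09 -5.51]
0.65 [364. 333. 420. 384.] lid z 0.1061 c [ 0.4798 -0.2298] rad 0.0159 tool cm [-12.27  10.8    2.01]
```

The last tin weighs about 1.1 N, so the middle one is the heaviest. I'm setting this one back and returning to the middle.

>>> move_arm([
  [[0,0,1.5],[0,0,0],50],
  [[0,0,3.5],[0,0,0],50],
  [[0,0,5],[0,0,0],50],
  [[0,0,5.6],[0,0,0],50],
  [[0,0,5.9],[0,0,0],50],
  [[0,0,6],[0,0,0],50],
  [[0,0,6],[0,0,0],50],
  [[0,0,6],[0,0,0],50],
  [[0,0,6],[0,0,0],75],
  [[0,0,6],[0,0,0],100],
  [[0,0,6],[0,0,0],100],
  [[0,0,6],[0,0,0],100],
  [[0,0,4],[0,0,0],100],
  [[0,0,1],[0,0,0],100],
  [[0,0,-2],[0,0,0],100],
  [[0,0,-5],[0,0,0],100],
  [[4,0.05,-8],[0,0,0],100],
  [[8,0.05,-10.5],[0,0,0],100],
  [[11.4,0.05,-10.5],[0,0,0],100],
  [[11.4,0.05,-10.5],[0,0,0],100],
])

```text
clock: 16.35
position: [0.4897, 0.0366, 0.233]
tool_rot: [3.139, -0.004, 1.124]
force: [0.0, 2.4, -0.7]
grip_width: 0.0858
finger_force: 0.0
```

>>> move_arm([
  [[0,0,0],[0,0,0],100],
  [[0,0,0],[0,0,0],100],
  [[0,0,0],[0,0,0],100],
  [[0,0,0],[0,0,0],100],
  [[0,0,0],[0,0,0],100],
])

```text
clock: 16.77
position: [0.4865, 0.0292, 0.2312]
tool_rot: [-3.141, 0.0, 1.116]
force: [-0.3, 0.6, -0.6]
grip_width: 0.0856
finger_force: 0.0
```

```bash
python3 -c "
from h import *
look('w8.png')"
```

```text
clock 16.7667 pos [0.4865 0.0292 0.2312] rot [-3.1413e+00  3.0000e-04  1.1162e+00] F [-0.27  0.63 -0.61] w 0.0856
0.93 [  1.  69.  71. 130.] lid z 0.0893 c [0.2992 0.2084] rad 0.0251 tool cm [  7.88 -24.69  14.19]
0.93 [312. 309. 347. 336.] lid z 0.0471 c [ 0.4832 -0.2213] rad 0.0161 tool cm [-22.64  10.71  18.41]
0.88 [220.  11. 297.  97.] lid z 0.1225 c [0.5398 0.1322] rad 0.0304 tool cm [11.6   0.27 10.87]
0.84 [409.  36. 512. 112.] lid z 0.1063 c [0.7289 0.0235] rad 0.0305 tool cm [10.13 22.03 12.48]
0.75 [226. 232. 282. 322.] lid z 0.1224 c [ 0.4377 -0.0719] rad 0.0312 tool cm [-11.22   0.05  10.88]
0.62 [221. 144. 285. 219.] lid z 0.1223 c [0.487  0.0305] rad 0.0305 tool cm [ 1.400e-01 -1.000e-02  1.089e+01]
```

View pics/w8.png

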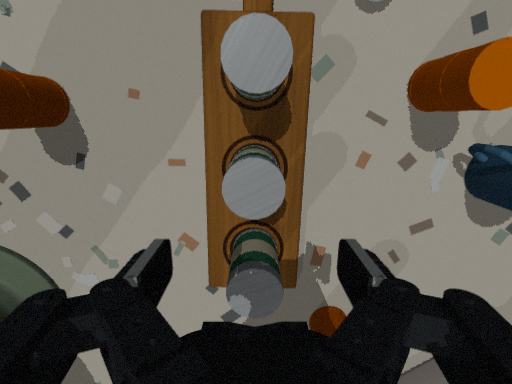

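Wrist view: all three tins are upright on their marks, and the middle lid at (253,188) is centred. I'm gripping it and raising it 17 cm.

>>> move_arm([
  [[0.1,0,2.5],[0,0,0],100],
  [[0.1,0,5],[0,0,0],100],
  [[0.1,0,7.5],[0,0,0],100],
  [[0.1,0,10],[0,0,0],100],
  [[0.1,0,12.5],[0,0,0],100],
  [[0.1,0,14.5],[0,0,0],100],
  [[0.1,0,16],[0,0,0],100],
  [[0.1,0,16.5],[0,0,0],100],
  [[0.1,0,16.5],[0,0,0],100],
  [[0.1,0,16.5],[0,0,0],60],
  [[0.1,0,16.5],[0,0,0],50],
  [[0.1,0,16.5],[0,0,0],50],
  [[0.1,0,16.5],[0,0,0],50],
  [[0.1,0,16.5],[0,0,0],50],
  [[0.1,0,16.5],[0,0,0],50],
  [[0.1,0,16.5],[0,0,0],50],
], squeeze=45)

```text
clock: 18.2
position: [0.4876, 0.0312, 0.0673]
tool_rot: [3.141, -0.001, 1.118]
force: [-1.4, 0.3, 5.1]
grip_width: 0.0594
finger_force: 46.6
```

>>> move_arm([
  [[0,0,-0.5],[0,0,0],50],
  [[0,0,-1.5],[0,0,0],50],
  [[0,0,-3],[0,0,0],50],
  [[0,0,-5],[0,0,0],50],
  [[0,0,-7],[0,0,0],50],
  [[0,0,-9],[0,0,0],50],
  [[0,0,-11],[0,0,0],50],
  [[0,0,-13],[0,0,0],50],
  [[0,0,-15],[0,0,0],50],
  [[0,0,-16.5],[0,0,0],50],
  [[0,0,-17],[0,0,0],50],
  [[0,0,-17],[0,0,0],50],
  [[0,0,-17],[0,0,0],50],
  [[0,0,-17],[0,0,0],50],
  [[0,0,-17],[0,0,0],50],
  [[0,0,-17],[0,0,0],50],
  [[0,0,-17],[0,0,0],50],
  [[0,0,-17],[0,0,0],50],
])

```text
clock: 19.7
position: [0.4871, 0.0309, 0.236]
tool_rot: [-3.141, 0.0, 1.118]
force: [0.4, -0.0, -4.7]
grip_width: 0.0594
finger_force: 49.4
```

```bash
python3 -c "
from h import *
s=bot.observe(); print(s['clock'],s['position'],s['force'],s['finger_force'])
im,d=bot.grab_frame('scene'); save(cv2.resize(im[100:240,150:350],None,fx=4,fy=4),'s9.png')"
```

```text
19.7 [0.48714287 0.03087555 0.23601673] [ 0.39232585 -0.00951545 -4.66055242] 49.39057230949402
```

View pics/s9.png

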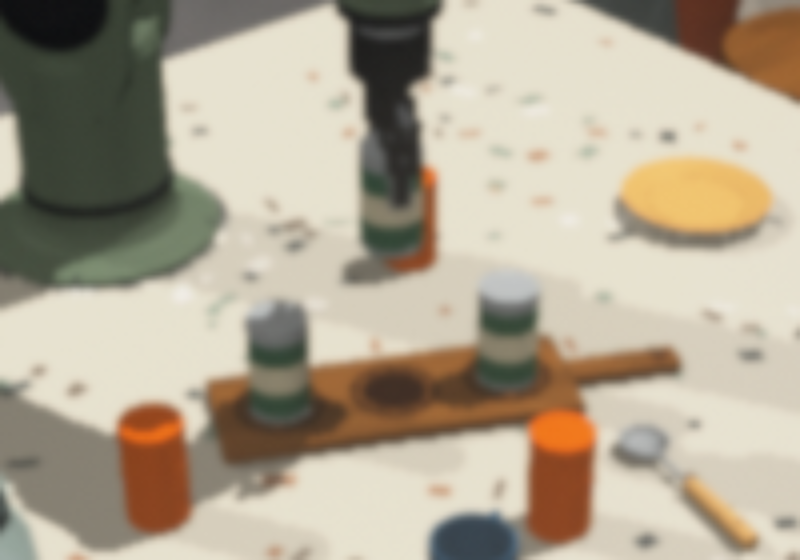

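The scene crop shows the heaviest tin held upright at (392,200), well above the other lids. The other two stand on their marks at (278,360) and (510,330).

```bash
python3 -c "
from workcell import bot
print(bot.job_done())"
```

```text
the job is handed in; nothing more can be done
None
```

I hefted all three tins in order from the handle end; the middle one is clearly the heaviest (about 0.4 kg, the others about 0.11 kg), and I handed the job in at about 20 s with it held upright about 6 cm above the other lids, the other two back on their marks.

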